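# Lay out the sampling station

## Task

Lay out the sampling station on the mat: put the label pad flat on top of the slide box, centred and squared up with it, lift the black-capped vial out of the warming block and stand it in the ring directly in front of the timer, stand the white-capped vial in the ring in front of the weigh boat, and stand the brown bottle from beside the block in the ring in front of the slide box. Everything should stand upright, centred in its ring (front is the side towards you); do not tip the vials or the bottle over on the way, and leave the green-capped bottle and the marker pen where they are.

Things in the scene. Friction and masses are not known exactly. Their poses are not given: they have to be found in the camera images.
- vial_white: glass vial, 27 mm diameter, 60 mm tall, white screw cap (24 mm diameter). Origin: centre of its underside, z up. Starts in one of the two end wells of the warming block (which one varies), 32 mm deep with 1 mm play all round, 28 mm standing out; it comes out only straight up.
- vial_black: glass vial, 27 mm diameter, 60 mm tall, black screw cap (24 mm diameter). Origin: centre of its underside, z up. Starts in one of the two end wells of the warming block (which one varies), 32 mm deep with 1 mm play all round, 28 mm standing out; it comes out only straight up.
- brown_bottle: brown screw-cap bottle with a red cap, 48 mm diameter with straight sides up to about 60 mm, then shoulder and cap (30 mm), 92 mm tall in all, standing loose beside the warming block (a similar bottle far back under the cabinet is scenery). Origin: centre of its underside, z up.
- label_pad: cream-yellow pad of labels, 46 x 85 x 10 mm (x, y, z), lying loose and flat beside the warming block. Origin: centre of its underside; y is its long axis, z up.
- timer: white bench timer with display and coloured keys, 64 x 70 x 18 mm. Fixed on the 3 mm thick mat, along its back edge (order of timer, slide box, weigh boat varies, 110 mm apart). Origin: centre of underside, on the mat's top; z up, -x to the mat's front (robot side; mat turned up to 0.2 rad). Centre of the printed ring (64 mm) directly in front: 95 mm along its own -x, on the mat's top.
- slide_box: clear plastic slide box, closed by a flat see-through lid (may look open), 69 x 96 x 28 mm (x, y, z), y its long axis; its flat top is 28 mm above its origin. Fixed on the 3 mm thick mat, along its back edge (order of timer, slide box, weigh boat varies, 110 mm apart). Origin: centre of underside, on the mat's top; z up, -x to the mat's front (robot side; mat turned up to 0.2 rad). Centre of the printed ring (64 mm) directly in front: 95 mm along its own -x, on the mat's top.
- weigh_boat: white open hexagonal weigh boat, 65 x 74 x 16 mm. Fixed on the 3 mm thick mat, along its back edge (order of timer, slide box, weigh boat varies, 110 mm apart). Origin: centre of underside, on the mat's top; z up, -x to the mat's front (robot side; mat turned up to 0.2 rad). Centre of the printed ring (64 mm) directly in front: 95 mm along its own -x, on the mat's top.
- block: fixed warming block: aluminium, 145 x 66 mm, top 44 mm above the worktop, on a grey base (195 x 88 x 12 mm); three wells in a row at x = -46, 0, +46 mm, floors 12 mm above the worktop, the middle one empty. Origin: under the middle well, at worktop height; a white control strip 28 mm high is at its -x end (robot side).
- green_bottle: bystander: white bottle with a green cap, 60 mm diameter, 120 mm tall, standing loose behind the work (a similar one further back is scenery). Origin: centre of its underside.
- marker: bystander: red and white marker pen, 17 x 135 x 16 mm, lying loose near the front edge, long axis y. Origin: centre of its underside.

How it is judged:
At the end, for the whole second after the job is handed in: Vials and bottle upright (0.1 rad) on the mat in their rings (black: timer, white: weigh boat, bottle: slide box), within 12 mm along and across, 4 mm in height; pad flat on the slide box, within 12 mm of centre and 0.2 rad of parallel; all at rest (x of vial_black in the frame of timer between -0.107 and -0.083 m and y of vial_black in the frame of timer between -0.012 and 0.012 m and z of vial_black in the frame of timer between -0.004 and 0.004 m and angle between each of vial_black, vial_white, brown_bottle, label_pad's own z axis and vertical below 0.1 rad and linear speed of each of vial_black, vial_white, brown_bottle, label_pad below 0.02 m/s and x of vial_white in the frame of weigh_boat between -0.107 and -0.083 m and y of vial_white in the frame of weigh_boat between -0.012 and 0.012 m and z of vial_white in the frame of weigh_boat between -0.004 and 0.004 m and x of brown_bottle in the frame of slide_box between -0.107 and -0.083 m and y of brown_bottle in the frame of slide_box between -0.012 and 0.012 m and z of brown_bottle in the frame of slide_box between -0.004 and 0.004 m and x of label_pad in the frame of slide_box between -0.012 and 0.012 m and y of label_pad in the frame of slide_box between -0.012 and 0.012 m and z of label_pad in the frame of slide_box between 0.024 and 0.032 m and angle between the y axis of label_pad and the y axis of slide_box, either way round below 0.2 rad); the robot touches nothing.
It fails at once if a vial or the brown bottle is tipped over (angle between any of vial_white, vial_black, brown_bottle's own z axis and vertical above 0.8 rad).
It fails at once if the green-capped bottle or the marker pen is moved more than 20 mm (distance of any of green_bottle, marker from where it was at the start of the episode above 0.02 m).
It also fails if it takes over 112 s, if anything falls off the work surface, if the arm or the gripper's body presses on something with over 40 N, if the wrist force passes 120 N, or if a joint passes its speed limit or range.

## Robot

A 6-joint arm with a two-finger parallel gripper is mounted at the origin on a cart in front of the work surface, level with it; the furniture and walls round the work are solid. World frame = base frame: x ahead of the robot, y to its left, z up, the work surface at z = 0. Lengths are in m, angles in rad, forces in N, time in s.
With the tool pointing down it reaches from about 0.375 to 0.925 m from the base axis. Payload 5.7 kg.
Tool frame: the origin (TCP) lies between the finger pads; the fingertips stand 25 mm ahead of it and the grasp point (between the pads) lies 6 mm ahead of it (bot.tips_ahead is the distance from the TCP to the fingertips, in m); z points along the fingers, y is the line along which they close (so a half turn about z gives the same grasp; the last joint's range is limited). The gripper opens to 88 mm and grips with 3 to 60 N. Pads are 20 mm wide; open, the fingers measure 115 mm over their backs; the gripper's body (75 mm by 178 mm) begins 61 mm behind the grasp point.
Start: joints at [-1.232, 0.359, 1.51, -0, 1.272, -0.115], TCP at [0.263, -0.539, 0.248] pointing down, gripper open.
Joint ranges: [-2.97, 2.97], [-1.01, 2.36], [0.21, 2.38], [-0.96, 4.11], [0.2, 2.71], [-2.98, 2.98]. Speed limits (rad/s): [2.39, 2.39, 3.14, 3.14, 3.14, 3.14].

## Interface

Orientations are given as a rotation vector (axis times angle).
In Python, from workcell import bot, optics, sign_off gives the robot as it stands.
- The arm moves only by the shell command python3 -m pendant 'ROWS' [FORCE]. ROWS is a JSON object of lists of equal length, an entry for each row: "grip": the closure, from 0 (fully open) to 1 (shut); "dp": the shift along the tool's x, y, z in mm, a list of three; "twist": the turn, a rotation vector about the tool's x, y, z in degrees, a list of three. A call has 1 to 8 rows; each row is the pose to reach, as a shift and turn from the pose commanded when the call began, along the tool's axes at that moment; what a row does not reach only later rows make up. A row lasts 1/10 s, in which the tool goes at most 50 mm and 8.59 degrees, less where a joint would pass 70% of its speed; a pose out of reach is approached as far as the arm can. A call with a gripper value outside its range is refused whole. The fingers move at their own pace and stop on an object; FORCE is the grip in N (left out, the last holds). Time passes only in rows, so rows that repeat a pose let the fingers close. It gives the time, the measured TCP pose, the force, the opening and the grip force at its end, in the units of the state.
- bot.state(): the state, without advancing time (a new reading comes with each control period).
- optics.grab_frame(name): name is "scene" or "side" or "wrist"; returns (picture, depth): 420x560x3 uint8, red, green, blue; 420x560 float32, m along the optical axis (not along the pixel's ray), 0 where there is no reading.
- optics.camera_model(name): a dict with "fx", "fy", "cx", "cy" (pixels), "origin" and "orientation" of the camera in the world; the wrist camera has in their place "hand_eye" (4x4, takes a point from camera to tool coordinates, whose origin is the TCP and whose axes are the flange's). Camera axes: x right, y down, z forward; pixel columns grow to the right and rows downward; lengths in m; the calibration is good to about 2 mm. The wrist camera is an equidistant fisheye: a pixel r from the principal point sees the ray r / f radians off the axis. A picture is of the moment at which its call begins: read the wrist's pose just before it. camera_model takes no time and is no camera call.
- sign_off(): hands the job in; it is judged then, once.
The state is a dict: "time": time; "joint_positions": joint angles; "qvel": joint speeds; "joint_torque": joint torques, N m; "position": TCP position; "orientation": TCP orientation; "contact_force": force on the tool from outside, world axes, zero at the start; "ft_torque": the same for the moment, N m; "gripper_width": finger opening in m; "grip_force": force on a finger pad.
Only numpy, scipy, OpenCV 4.12 (cv2) and the standard library are available. Lean on these libraries where they do the work, as an engineer would, in place of code of your own. Each camera call takes 0.05 s, during which the arm holds its last target. There are 200 camera calls.

## Working session

There is one attempt and no reset: what is moved stays moved. The work goes in short steps, Python scripts to look and compute and a shell command to move; the robot and the scene stay as the last step left them, time stands still between calls to the robot, and variables do not carry over. Pictures are saved under pics/ and viewed, at most 14 in all, crops included, and the job is handed in when it is done.

```bash
ls; mkdir -p pics; python3 - <<'E'
from workcell import bot, optics
import cv2,numpy as np
print(bot.state())
for n in("scene","side"):
    p,d=optics.grab_frame(n); cv2.imwrite(f"pics/{n}0.png",p[:,:,::-1]); np.savez(f"{n}0.npz",p=p,d=d)
    print(n,optics.camera_model(n))
print(optics.camera_model("wrist"))
E
```

```text
pics
{'time': 0.0, 'joint_positions': array([-1.23210239e+00,  3.59470799e-01,  1.51139998e+00,  1.11384836e-06,
        1.27249684e+00, -1.15131676e-01]), 'qvel': array([ 0.00162705, -0.00096794, -0.00069752,  0.00067771, -0.0007769 ,
        0.00217995]), 'joint_torque': array([ 1.68616039e-03, -5.15364683e+01, -2.70724797e+01,  6.76214299e-02,
        3.48953856e-02, -1.69012196e-04]), 'position': array([ 0.26281058, -0.53868113,  0.24684227]), 'orientation': array([-3.05934102e+00, -7.06368456e-01,  3.09173835e-04]), 'contact_force': array([0.20108267, 0.08810128, 0.45303375]), 'ft_torque': array([ 0.03232976, -0.03045553,  0.01501692]), 'grip_force': 0.0, 'gripper_width': 0.08798103521648692}
scene {'fx': 492.04396091056066, 'fy': 492.04396091056066, 'cx': 273.50690507222953, 'cy': 205.67623500818578, 'origin': array([-0.1875151 ,  0.72437814,  0.7945097 ]), 'orientation': array([-1.00133672,  2.30641568, -1.16072834])}
side {'fx': 413.18997660991306, 'fy': 413.18997660991306, 'cx': 281.8860954860088, 'cy': 205.48572670192934, 'origin': array([0.23518937, 0.84239773, 0.73245845]), 'orientation': array([-0.51375362,  2.62003329, -1.29949843])}
{'fx': 325.19226210127806, 'fy': 325.19226210127806, 'cx': 279.8129194334749, 'cy': 209.1575889056142, 'hand_eye': array([[ 8.95974712e-04, -9.70657366e-01, -2.40465122e-01,
         6.42659128e-02],
       [ 9.99999500e-01,  9.76522622e-04, -2.15809311e-04,
         1.63286659e-04],
       [ 4.44296528e-04, -2.40464808e-01,  9.70657756e-01,
        -1.36530824e-01],
       [ 0.00000000e+00,  0.00000000e+00,  0.00000000e+00,
         1.00000000e+00]])}
```

View pics/scene0.png

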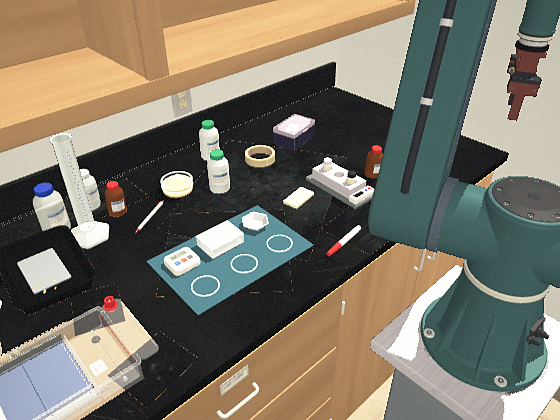

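View pics/side0.png

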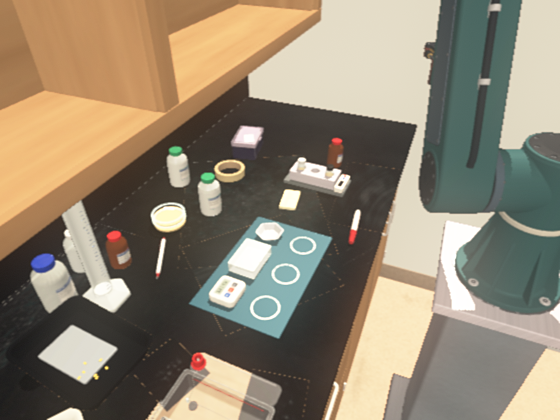

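The scene view shows the timer, slide box and weigh boat (182,262 / 220,240 / 255,221) with rings in front at (205,286), (244,264) and (279,243). The pad is at (299,198), the vials at (327,167) white and (350,179) black, and the bottle at (374,163). The side view agrees, with the pad at (290,200) and the rings at (303,245), (285,274) and (265,307).

```bash
cat > h.py <<'E'
import numpy as np,cv2
from scipy.spatial.transform import Rotation as R
from workcell import bot,optics
def T(cam,st=None):
    m=optics.camera_model(cam); M=np.eye(4)
    if cam=="wrist":
        M[:3,:3]=R.from_rotvec(st["orientation"]).as_matrix(); M[:3,3]=st["position"]; return M@m["hand_eye"],m
    M[:3,:3]=R.from_rotvec(m["orientation"]).as_matrix(); M[:3,3]=m["origin"]; return M,m
def cast(cam,uv,z,st=None):
    M,m=T(cam,st); uv=np.atleast_2d(uv).astype(float)
    a=(uv-[m["cx"],m["cy"]])/[m["fx"],m["fy"]]
    if cam=="wrist":
        r=np.linalg.norm(a,axis=1,keepdims=True)+1e-12; d=np.hstack([a/r*np.sin(r),np.cos(r)])
    else: d=np.hstack([a,np.ones((len(a),1))])
    d=d@M[:3,:3].T; o=M[:3,3]
    return o+d*((z-o[2])/d[:,2:])
def blobs(mask,amin=10):
    c,_=cv2.findContours(mask.astype(np.uint8),cv2.RETR_EXTERNAL,cv2.CHAIN_APPROX_NONE)
    return sorted([x for x in c if cv2.contourArea(x)>=amin],key=cv2.contourArea,reverse=True)
def rect(P):
    """world xy points -> centre, (short,long) and angle of long axis"""
    (c,(w,h),a)=cv2.minAreaRect((P[:,:2]*1000).astype(np.float32))
    a=np.radians(a); 
    if w<h: a+=np.pi/2
    return np.array(c)/1000,sorted((w,h)),(a+np.pi/2)%np.pi-np.pi/2
def snap(name="wrist",fn=None):
    st=bot.state(); p,d=optics.grab_frame(name)
    if fn: cv2.imwrite("pics/"+fn,p[:,:,::-1])
    return st,p,d
def tool(st,xyz,yaw=None):
    """dp (mm) in tool axes to bring TCP to xyz; twist for tool-y to world yaw"""
    M=R.from_rotvec(st["orientation"]).as_matrix()
    s=(M.T@(np.array(xyz)-st["position"]))*1000
    ty=np.arctan2(M[1,1],M[0,1]); tilt=np.degrees(np.arccos(-M[2,2]))
    out=[s.round(1),"toolyaw_y",round(ty,3),"tilt",tilt.round(2)]
    if yaw is not None:
        dw=(yaw-ty+np.pi/2)%np.pi-np.pi/2; out+=["twist_z",round(-np.degrees(dw),1)]
    return out
E
python3 - <<'E'
from h import *
for n in("scene","side"):
    f=np.load(n+"0.npz"); p=f["p"]; h=cv2.cvtColor(p,cv2.COLOR_RGB2HSV)
    H,S,V=[h[...,i].astype(int) for i in range(3)]
    M,m=T(n); print("==",n)
    mat=blobs((H>88)&(H<106)&(S>80)&(V>50),1500)
    for b in mat:
        print("mat",rect(cast(n,b[:,0],.003)), cv2.boundingRect(b))
    b=[x for x in mat if 100<cv2.boundingRect(x)[0]<250][0]
    hull=np.zeros(p.shape[:2],np.uint8); cv2.fillConvexPoly(hull,cv2.convexHull(b),1)
    for c in blobs((hull>0)&(S<110)&(V>120),40):
        if len(c)<5: continue
        P=cast(n,c[:,0],.003); print("ring?",cv2.boundingRect(c),*rect(P))
    for c in blobs((H>15)&(H<35)&(S>40)&(V>150),40):
        x,y,w,hh=cv2.boundingRect(c)
        if 270<x<310 and 180<y<215: print("pad",*rect(cast(n,c[:,0],.010)))
    for c in blobs(((H<6)|(H>174))&(S>150)&(V>90),8):
        x,y,w,hh=cv2.boundingRect(c)
        if x>300 and y<260 and x<400: print("red",(x,y,w,hh),cast(n,[x+w/2,y+2],.092),cast(n,[x+w/2,y+hh/2],.012))
E
```

```text
== scene
mat (array([0.53883923, 0.20220264]), [223.3946990966797, 341.3159484863281], np.float64(1.532175297824622)) (147, 205, 167, 111)
ring? (147, 205, 166, 110) [0.53938666 0.20169681] [222.34507751464844, 339.110595703125] 1.5341058232988205
pad [ 0.58318372 -0.06636871] [51.997467041015625, 82.51911163330078] -1.3967625445627716
red (326, 242, 15, 15) [[0.32567179 0.08158059 0.092     ]] [[0.37072957 0.02344102 0.012     ]]
red (371, 145, 11, 9) [[ 0.52398424 -0.32607864  0.092     ]] [[ 0.59515283 -0.43293664  0.012     ]]
== sideTraceback (most recent call last):
  File "<stdin>", line 9, in <module>
IndexError: list index out of range
```

```bash
python3 - <<'E'
import cv2
a=cv2.imread("pics/scene0.png")[135:215,280:400]; b=cv2.imread("pics/side0.png")[125:205,260:380]
cv2.imwrite("pics/crop.png",cv2.resize(cv2.vconcat([a,b]),None,fx=3.7,fy=3.7,interpolation=2))
E
```

```text
(no output)
```

View pics/crop.png

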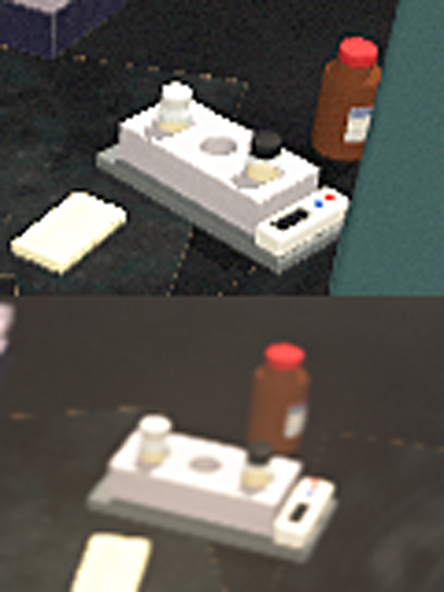

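The crop shows the white cap in the far well (scene 328,159) and the black cap in the near well (352,172), with the bottle just beyond to the right.

```bash
python3 - <<'E'
from h import *
n="scene"
print("caps",cast(n,[[327.8,159.5],[351.6,172]],.072).round(4).tolist())
print("bottle",cast(n,[[376.5,147.5]],.092).round(4).tolist())
p=np.load("scene0.npz")["p"]; h=cv2.cvtColor(p,cv2.COLOR_RGB2HSV)
w=((h[...,1]<130)&(h[...,2]>140)).astype(np.uint8)
cs,_=cv2.findContours(w,cv2.RETR_LIST,cv2.CHAIN_APPROX_NONE)
for c in cs:
    x,y,ww,hh=cv2.boundingRect(c)
    if 180<x<300 and 225<y<310 and ww>20 and ww<40:
        P=cast(n,c[:,0],.003)*1000; print("ring",(x,y,ww,hh),[np.round(q,1) for q in cv2.fitEllipse(P[:,:2].astype(np.float32))])
t=lambda s:print(s)
st=bot.state(); print(tool(st,[.54,-.09,.33],-np.pi/2))
E
```

```text
caps [[0.5953, -0.1995, 0.072], [0.5062, -0.1973, 0.072]]
bottle [[0.5222, -0.3238, 0.092]]
ring (190, 244, 25, 20) [array([584.2, 257.3]), array([26.5, 89. ]), np.float64(87.1)]
[array([ 445.9, -281.9,  -82.6]), 'toolyaw_y', np.float64(-1.117), 'tilt', np.float64(0.09), 'twist_z', np.float64(26.0)]
```

```bash
python3 -m pendant '{"grip":[0,0,0,0,0,0,0,0],"dp":[[45,-28,-9],[90,-56,-18],[135,-84,-27],[180,-113,-36],[225,-141,-45],[270,-169,-54],[315,-197,-63],[360,-225,-70]],"twist":[[0,0,4],[0,0,8],[0,0,13],[0,0,18],[0,0,22],[0,0,26],[0,0,26],[0,0,26]]}' 20; python3 -c "
from h import *
print(tool(bot.state(),[.54,-.06,.33],-np.pi/2),bot.state()['time'])"
```

```text
time: 0.9
position: [0.4726, -0.2027, 0.3137]
orientation: [-3.142, 0.0, -0.0]
contact_force: [1.0, -0.6, 0.6]
gripper_width: 0.0879
grip_force: 0.0
[array([  67.4, -142.7,  -16.3]), 'toolyaw_y', np.float64(-1.571), 'tilt', np.float64(0.0), 'twist_z', np.float64(-0.0)] 0.9
```

```bash
python3 -m pendant '{"grip":[0,0,0,0,0],"dp":[[20,-42,-5],[40,-84,-10],[60,-126,-15],[67,-143,-16],[67,-143,-16]],"twist":[[0,0,0],[0,0,0],[0,0,0],[0,0,0],[0,0,0]]}'; python3 - <<'E'
from h import *
st,p,d=snap("wrist","w1.png"); np.savez("w1.npz",p=p,d=d,pos=st["position"],ori=st["orientation"]); print(st["position"])
E
```

```text
time: 1.4
position: [0.5397, -0.0591, 0.3291]
orientation: [-3.141, -0.006, 0.0]
contact_force: [-0.3, -0.2, -1.0]
gripper_width: 0.0879
grip_force: 0.0
[ 0.53965948 -0.05908262  0.3291251 ]
```

View pics/w1.png

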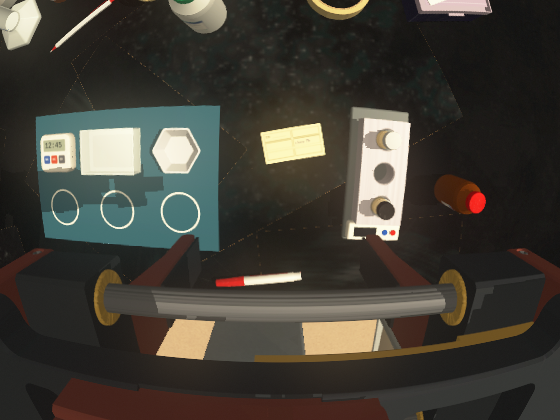

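The wrist view shows the mat on the left with rings at (65,207), (117,210) and (180,212). The pad is at (293,143), the white vial at (387,139), the black vial at (384,209), and the bottle with its red cap at (477,202).

```bash
python3 - <<'E'
from h import *
f=np.load("w1.npz"); p=f["p"]; st=dict(position=f["pos"],orientation=f["ori"])
h=cv2.cvtColor(p,cv2.COLOR_RGB2HSV); H,S,V=[h[...,i].astype(int) for i in range(3)]
C=lambda uv,z:cast("wrist",uv,z,st)
w=((S<110)&(V>130)).astype(np.uint8)
cs,_=cv2.findContours(w,cv2.RETR_LIST,cv2.CHAIN_APPROX_NONE)
for c in cs:
    x,y,ww,hh=cv2.boundingRect(c)
    if x<230 and 100<y<240 and 20<ww<70 and hh>20:
        for z in ((.003,) if y>180 else (.019,.021,.031)):
            P=C(c[:,0],z)*1000
            print((x,y,ww,hh),z,[np.round(q,1) for q in cv2.fitEllipse(P[:,:2].astype(np.float32))],*rect(P/1000))
for c in blobs((H>18)&(H<36)&(S>40)&(V>150),300):
    x,y,ww,hh=cv2.boundingRect(c)
    if 250<x<270: print("pad",*rect(C(c[:,0],.010)))
for c in blobs(((H<5)|(H>175))&(S>180)&(V>170),50):
    x,y,ww,hh=cv2.boundingRect(c); 
    if x>450 and y<230:
        P=C(c[:,0],.092); print("red",(x,y,ww,hh),rect(P), (P.max(0)+P.min(0))/2)
cap=blobs((V<60)&(np.arange(560)[None]>372)&(np.arange(560)[None]<398)&(np.arange(420)[:,None]>195)&(np.arange(420)[:,None]<225),30)
print("black",[(cv2.boundingRect(c),rect(C(c[:,0],.072))) for c in cap])
print("white cap guess",C([[388,139.5]],.072))
print("well mid",C([[384,173.5]],.044))
b=blobs((V>130)&(S<60)&(np.arange(560)[None]>345)&(np.arange(560)[None]<411),1000)[0]
print("block",cv2.boundingRect(b),rect(C(b[:,0],.044)))
i=cv2.resize(p[100:245,340:500],None,fx=4,fy=4,interpolation=2); cv2.imwrite("pics/blk.png",i[:,:,::-1])
E
```

```text
(162, 194, 37, 38) 0.003 [array([483.4,  92.7]), array([57.1, 57.8]), np.float64(45.1)] [0.48339877 0.09302618] [56.50660705566406, 57.66307830810547] -0.8136606941498052
(160, 192, 41, 41) 0.003 [array([483.7,  92.8]), array([63.9, 64.4]), np.float64(160.8)] [0.48352667 0.09275186] [63.02516555786133, 64.98019409179688] 1.5648359059591903
(101, 191, 32, 37) 0.003 [array([487.7, 202.7]), array([57.6, 58.6]), np.float64(42.1)] [0.48836414 0.20291327] [57.650699615478516, 59.592247009277344] -0.8854279586794238
(52, 190, 26, 34) 0.003 [array([492. , 312.7]), array([58.4, 59.3]), np.float64(21.3)] [0.49200076 0.31229034] [57.58664321899414, 60.237728118896484] -1.0054963766885647
(100, 190, 35, 39) 0.003 [array([487.4, 202.8]), array([63.4, 64.2]), np.float64(138.8)] [0.48771036 0.20270311] [63.156612396240234, 65.02290344238281] 1.556424311656175
(51, 189, 28, 37) 0.003 [array([490.9, 312.7]), array([62.6, 63.6]), np.float64(82.6)] [0.49130475 0.31286526] [62.77671813964844, 64.49018859863281] -0.1722641782667944
(40, 132, 37, 40) 0.019 [array([587. , 303.5]), array([70.1, 89.1]), np.f
[... 1265 characters left out ...]
1.5385314643983143
(79, 127, 69, 49) 0.031 [array([582.8, 192.9]), array([ 79.1, 127.7]), np.float64(178.5)] [0.58243866 0.187929  ] [70.79228973388672, 119.40394592285156] 1.538530931766096
pad [ 0.58604321 -0.07690678] [46.62253952026367, 85.856689453125] -1.3979912771554641
red (469, 192, 17, 21) (array([ 0.52192761, -0.32488574]), [26.775850296020508, 28.107688903808594], np.float64(-0.8229725700593216)) [ 0.52260947 -0.32485843  0.092     ]
black []
white cap guess [[ 0.59657007 -0.19384559  0.072     ]]
well mid [[ 0.5498409  -0.19992272  0.044     ]]
block (348, 108, 63, 133) (array([ 0.5456333 , -0.19224274]), [81.55813598632812, 180.1138153076172], np.float64(-0.027638685267005414))
```

View pics/blk.png

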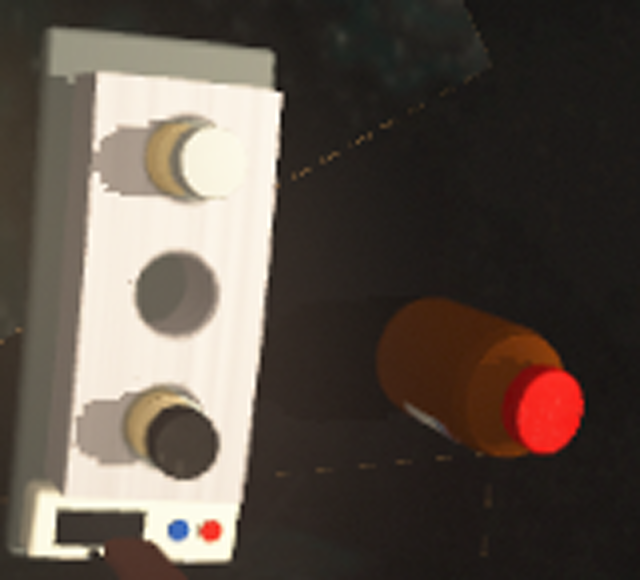

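The crop puts the white cap at wrist pixel (393,140), the black cap at (385.5,210.5), and the middle well at (384,173).

```bash
python3 - <<'E'
from h import *
f=np.load("w1.npz"); st=dict(position=f["pos"],orientation=f["ori"])
print("caps W,B",cast("wrist",[[393.2,140],[385.5,210.5]],.072,st).round(4).tolist())
print("mid",cast("wrist",[[384,173.3]],.044,st).round(4))
print("green base",cast("scene",[[219,191]],0).round(3),cast("scene",[[217,153]],.12).round(3))
s=bot.state(); print(tool(s,[.586,-.077,.10],.173),s["joint_positions"].round(2))
E
```

```text
caps W,B [[0.5963, -0.2009, 0.072], [0.5054, -0.1962, 0.072]]
mid [[ 0.5501 -0.1999  0.044 ]]
green base [[0.77  0.061 0.   ]] [[0.774 0.053 0.12 ]]
[array([ 47.2,  16.5, 228.9]), 'toolyaw_y', np.float64(-1.568), 'tilt', np.float64(0.05), 'twist_z', np.float64(80.2)] [-0.24  0.21  1.52 -0.    1.41  1.33]
```

```bash
python3 -m pendant '{"grip":[0,0,0,0,0,0,0,0],"dp":[[6,2,29],[12,4,57],[18,6,86],[24,8,114],[30,10,143],[36,12,172],[42,14,200],[47,16,205]],"twist":[[0,0,-8.5],[0,0,-17],[0,0,-25.5],[0,0,-34],[0,0,-42.5],[0,0,-51],[0,0,-59.5],[0,0,-68]]}'; python3 -m pendant '{"grip":[0,0,0,0,0],"dp":[[0,0,0],[0,0,0],[0,0,0],[0,0,0],[0,0,0]],"twist":[[0,0,-8.5],[0,0,-17],[0,0,-25.5],[0,0,-31.8],[0,0,-31.8]]}'; python3 - <<'E'
from h import *
st,p,d=snap("wrist","w2.png"); h=cv2.cvtColor(p,cv2.COLOR_RGB2HSV); H,S,V=[h[...,i].astype(int) for i in range(3)]
for c in blobs((H>18)&(H<36)&(S>40)&(V>150),1500): print(cv2.boundingRect(c),*rect(cast("wrist",c[:,0],.010,st)))
print(st["position"],tool(st,[.586,-.077,.027],.173))
E
```

```text
time: 2.25
position: [0.583, -0.0788, 0.1206]
orientation: [-2.597, -1.76, 0.008]
contact_force: [-0.7, 0.4, 0.4]
gripper_width: 0.0879
grip_force: 0.0
time: 2.75
position: [0.5852, -0.0791, 0.124]
orientation: [-2.024, -2.402, 0.001]
contact_force: [0.4, -0.7, -0.4]
gripper_width: 0.0877
grip_force: 0.0
(253, 156, 59, 104) [ 0.585888   -0.07645864] [46.334014892578125, 85.14433288574219] -1.3958662576979055
(488, 21, 72, 130) [0.79524591 0.09366136] [103.18785858154297, 144.8787841796875] -1.44251796571153
[ 0.58518845 -0.07913961  0.12403893] [array([ 2. ,  1.3, 97. ]), 'toolyaw_y', np.float64(0.17), 'tilt', np.float64(0.06), 'twist_z', np.float64(-0.1)]
```

View pics/w2.png

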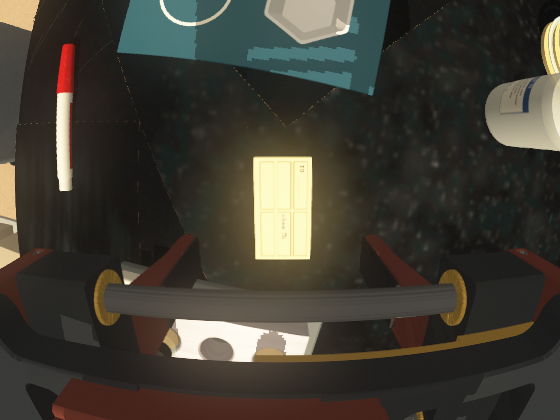

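The pad (253–312, 156–260) lies squarely between the open fingers.

```bash
python3 -m pendant '{"grip":[0,0,0,0,0,0],"dp":[[1,0.5,35],[2,1,65],[2.5,1,82],[2.5,1,92],[2.5,1,96],[2.5,1,96]],"twist":[[0,0,0],[0,0,0],[0,0,0],[0,0,0],[0,0,0],[0,0,0]]}'; python3 -m pendant '{"grip":[0.5,0.8,0.8,0.8,0.8,0.8],"dp":[[0,0,0],[0,0,0],[0,0,0],[0,0,0],[0,0,0],[0,0,0]],"twist":[[0,0,0],[0,0,0],[0,0,0],[0,0,0],[0,0,0],[0,0,0]]}' 20
```

```text
time: 3.4
position: [0.5866, -0.0753, 0.0283]
orientation: [-2.025, -2.402, 0.0]
contact_force: [-0.1, 0.4, -1.7]
gripper_width: 0.0882
grip_force: 0.0
time: 4.0
position: [0.5866, -0.0749, 0.0285]
orientation: [2.023, 2.403, 0.0]
contact_force: [-1.4, -0.3, 1.8]
gripper_width: 0.0454
grip_force: 20.0
```

```bash
python3 -m pendant '{"grip":[0.8,0.8,0.8,0.8,0.8],"dp":[[0,0,-30],[0,0,-70],[0,0,-100],[0,0,-100],[0,0,-100]],"twist":[[0,0,0],[0,0,0],[0,0,4],[0,0,8],[0,0,11.8]]}'; python3 -c "
from h import *
print(tool(bot.state(),[.5825,.201,.11],-.036),bot.state()['gripper_width'])"
```

```text
time: 4.5
position: [0.5874, -0.0751, 0.1298]
orientation: [2.261, 2.178, 0.002]
contact_force: [-0.5, -0.5, -0.7]
gripper_width: 0.0456
grip_force: 20.0
[array([275.8, -15.4,  19.7]), 'toolyaw_y', np.float64(-0.038), 'tilt', np.float64(0.16), 'twist_z', np.float64(-0.1)] 0.045568715604930095
```

```bash
python3 -m pendant '{"grip":[0.8,0.8,0.8,0.8,0.8,0.8,0.8,0.8],"dp":[[40,-2,0],[85,-5,0],[130,-7,0],[175,-10,5],[220,-12,10],[255,-14,15],[276,-15,20],[276,-15,20]],"twist":[[0,0,0],[0,0,0],[0,0,0],[0,0,0],[0,0,0],[0,0,0],[0,0,0],[0,0,0]]}'; python3 - <<'E'
from h import *
st,p,d=snap("wrist","w3.png")
h=cv2.cvtColor(p,cv2.COLOR_RGB2HSV); H,S,V=[h[...,i].astype(int) for i in range(3)]
for c in blobs((H>18)&(H<36)&(S>40)&(V>150),800): print(cv2.boundingRect(c),*rect(cast("wrist",c[:,0],st["position"][2]-.0285+.01,st)))
print(tool(st,[.5825,.201,.061],-.036))
E
```

```text
time: 5.3
position: [0.5804, 0.2041, 0.1076]
orientation: [-2.255, -2.185, 0.001]
contact_force: [-0.5, -1.0, -0.7]
gripper_width: 0.0459
grip_force: 20.0
(233, 168, 101, 123) [0.58192072 0.21823895] [49.93307876586914, 65.1579818725586] 1.5406473458843823
(240, 27, 90, 94) [0.58466327 0.29689148] [42.23563766479492, 45.934661865234375] 1.5358527238158581
(240, 322, 81, 33) [0.57838184 0.15306892] [24.133575439453125, 46.327545166015625] -0.035075562611051936
[array([-3.1,  2.3, 46.6]), 'toolyaw_y', np.float64(-0.032), 'tilt', np.float64(0.07), 'twist_z', np.float64(0.3)]
```

View pics/w3.png

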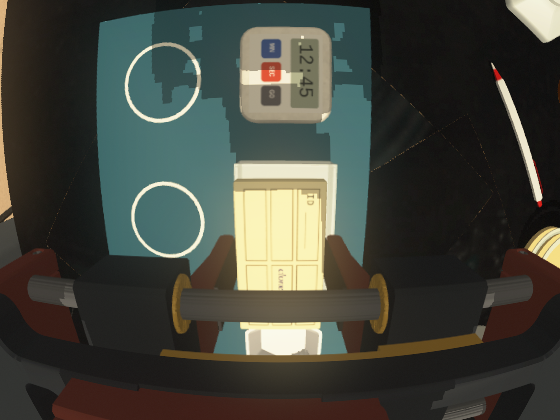

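The pad is held above the white slide box, parallel to it, with the timer at (285,75).

```bash
python3 -m pendant '{"grip":[0.8,0.8,0.8,0.8,0.8,0.8],"dp":[[-2,1,20],[-3,2,36],[-3,2,42],[-3,2,45],[-3,2,47],[-3,2,47]],"twist":[[0,0,0],[0,0,0],[0,0,0],[0,0,0],[0,0,0],[0,0,0]]}'; python3 -m pendant '{"grip":[0.8,0.4,0.2,0.2,0.2],"dp":[[0,0,0],[0,0,0],[0,0,0],[0,0,-5],[0,0,-30]],"twist":[[0,0,0],[0,0,0],[0,0,0],[0,0,0],[0,0,0]]}';python3 -m pendant '{"grip":[0,0,0],"dp":[[0,0,-40],[0,0,-80],[0,0,-100]],"twist":[[0,0,0],[0,0,0],[0,0,0]]}'
python3 - <<'E'
from h import *
st,p,d=snap("wrist","w4.png"); M,m=T("wrist",st)
h=cv2.cvtColor(p,cv2.COLOR_RGB2HSV); H,S,V=[h[...,i].astype(int) for i in range(3)]
for c in blobs((H>18)&(H<36)&(S>40)&(V>150),800): print(cv2.boundingRect(c),*rect(cast("wrist",c[:,0],.041,st)))
# rings again
cs,_=cv2.findContours(((S<110)&(V>130)).astype(np.uint8),cv2.RETR_LIST,cv2.CHAIN_APPROX_NONE)
for c in cs:
    if len(c)<40: continue
    P=cast("wrist",c[:,0],.003,st)*1000; e=cv2.fitEllipse(P[:,:2].astype(np.float32))
    if 54<e[1][0]<68 and e[1][1]<68: print("ring",np.round(e[0],1),np.round(e[1],1))
print(tool(st,[.504,-.197,.16],-1.571),st["joint_positions"].round(2))
E
```

```text
time: 5.95
position: [0.5835, 0.1981, 0.0618]
orientation: [2.26, 2.182, 0.001]
contact_force: [-0.7, 0.8, -0.6]
gripper_width: 0.0456
grip_force: 20.0
time: 6.45
position: [0.581, 0.1979, 0.0896]
orientation: [-2.258, -2.18, 0.007]
contact_force: [-0.3, 1.0, -0.4]
gripper_width: 0.0695
grip_force: 0.0
time: 6.75
position: [0.5848, 0.1988, 0.1955]
orientation: [2.258, 2.181, 0.007]
contact_force: [0.9, 0.4, -0.5]
gripper_width: 0.0875
grip_force: 0.0
(252, 157, 52, 91) [0.58257361 0.19717715] [46.69894027709961, 85.36973571777344] 1.5359422060284844
(245, 50, 66, 70) [0.58629596 0.30555164] [57.72871398925781, 63.52150344848633] 1.5359712344843661
(472, 202, 58, 51) [0.83747937 0.16187405] [58.002525329589844, 90.64578247070312] -0.0365244554021098
ring [487.7 202.8] [57.  57.2]
ring [491.5 312.7] [57.3 57.8]
ring [491.7 312.5] [64.  64.5]
[array([-398.4,  -67.2,   34.6]), 'toolyaw_y', np.float64(-0.035), 'tilt', np.float64(0.3), 'twist_z', np.float64(88.0)] [0.22 0.43 1.54 0.   1.17 0.25]
```

View pics/w4.png

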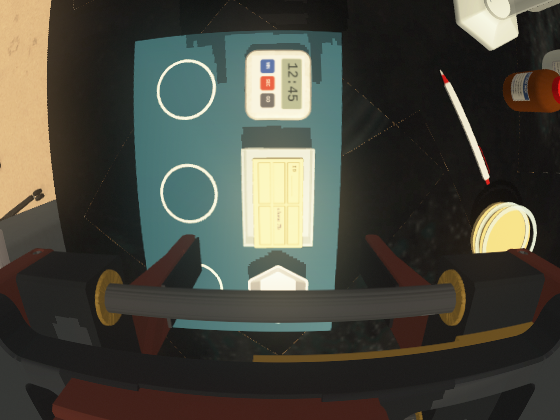

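The pad is at (0.5826, 0.1972), 2 mm off the target centre and square. Next is the black vial.

```bash
python3 -m pendant '{"grip":[0,0,0,0,0,0,0,0],"dp":[[-45,-8,0],[-90,-16,0],[-135,-24,0],[-180,-32,0],[-225,-40,0],[-270,-48,0],[-315,-56,0],[-360,-62,0]],"twist":[[0,0,8.5],[0,0,17],[0,0,25.5],[0,0,34],[0,0,42.5],[0,0,51],[0,0,59.5],[0,0,68]]}'; python3 -c "
from h import *
print(tool(bot.state(),[.504,-.197,.16],-1.571))"
```

```text
time: 7.6
position: [0.5074, -0.1607, 0.191]
orientation: [-3.095, -0.536, 0.001]
contact_force: [0.6, -0.2, -0.2]
gripper_width: 0.0877
grip_force: 0.0
[array([-15.4,  33. ,  31. ]), 'toolyaw_y', np.float64(-1.228), 'tilt', np.float64(0.04), 'twist_z', np.float64(19.7)]
```

```bash
python3 -m pendant '{"grip":[0,0,0,0],"dp":[[-8,17,16],[-15,33,31],[-15,33,31],[-15,33,31]],"twist":[[0,0,8],[0,0,16],[0,0,19.7],[0,0,19.7]]}'; python3 - <<'E'
from h import *
st,p,d=snap("wrist","w5.png"); np.savez("w5.npz",p=p,pos=st["position"],ori=st["orientation"]); print(st["position"],st["orientation"])
E
```

```text
time: 8.0
position: [0.505, -0.1957, 0.1595]
orientation: [-3.141, -0.006, 0.002]
contact_force: [0.2, 0.3, -0.4]
gripper_width: 0.0874
grip_force: 0.0
[ 0.50504923 -0.195744    0.15945235] [-3.14064152e+00 -5.53229453e-03  2.27695227e-03]
```

View pics/w5.png

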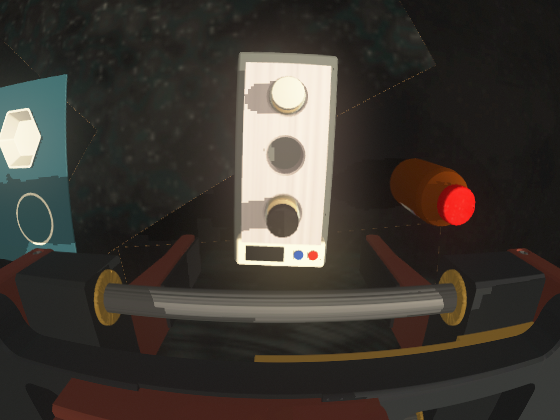

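The black cap is at (283,220), the white cap at (288,94), the middle well at (286,155) and the bottle cap at (457,205).

```bash
python3 - <<'E'
from h import *
f=np.load("w5.npz"); p=f["p"];st=dict(position=f["pos"],orientation=f["ori"])
g=p.max(2); 
sub=np.zeros_like(g,bool); sub[200:240,262:304]=1
for c in blobs((g<70)&sub,100): print("black",cv2.boundingRect(c),rect(cast("wrist",c[:,0],.072,st)))
print(cast("wrist",[[283,220.5],[288.5,93.5]],.072,st),cast("wrist",[[286,154.5]],.044,st))
print(tool(bot.state(),[.504,-.197,.077],-1.571))
E
```

```text
[[ 0.50546821 -0.1984918   0.072     ]
 [ 0.59472067 -0.20170828  0.072     ]] [[ 0.55042524 -0.20075016  0.044     ]]
[array([-1.3,  1.6, 82.9]), 'toolyaw_y', np.float64(-1.564), 'tilt', np.float64(0.06), 'twist_z', np.float64(0.4)]
```

```bash
python3 -m pendant '{"grip":[0,0,0,0,0],"dp":[[0,2,40],[-0.5,2.5,70],[-0.5,2.5,82],[-0.5,2.5,84],[-0.5,2.5,84]],"twist":[[0,0,0],[0,0,0],[0,0,0],[0,0,0],[0,0,0]]}'; python3 -m pendant '{"grip":[0.6,0.95,0.95,0.95,0.95,0.95,0.95],"dp":[[0,0,0],[0,0,0],[0,0,0],[0,0,0],[0,0,0],[0,0,0],[0,0,0]],"twist":[[0,0,0],[0,0,0],[0,0,0],[0,0,0],[0,0,0],[0,0,0],[0,0,0]]}' 20
```

```text
time: 8.55
position: [0.5058, -0.1978, 0.0769]
orientation: [3.141, 0.01, 0.001]
contact_force: [0.5, -0.2, 0.2]
gripper_width: 0.0877
grip_force: 0.0
time: 9.25
position: [0.5053, -0.1979, 0.0763]
orientation: [-3.141, -0.008, 0.0]
contact_force: [0.9, 0.6, -0.1]
gripper_width: 0.0353
grip_force: 0.0
```

```bash
python3 -m pendant '{"grip":[0.95,0.95,0.95,0.95],"dp":[[0,0,0],[0,0,0],[0,0,0],[0,0,0]],"twist":[[0,0,0],[0,0,0],[0,0,0],[0,0,0]]}' 20
```

```text
time: 9.65
position: [0.5052, -0.1979, 0.0762]
orientation: [-3.141, -0.008, 0.0]
contact_force: [-0.1, 0.2, -0.3]
gripper_width: 0.0265
grip_force: 20.0
```

```bash
python3 -m pendant '{"grip":[0.95,0.95,0.95,0.95,0.95,0.95],"dp":[[0,0,-8],[0,0,-20],[0,0,-35],[0,0,-55],[0,0,-80],[0,0,-90]],"twist":[[0,0,0],[0,0,0],[0,0,0],[0,0,0],[0,0,0],[0,0,0]]}'; python3 -c "
from h import *
s=bot.state();print(tool(s,[.4915,.3127,.16],-1.606),s['gripper_width'])"
```

```text
time: 10.25
position: [0.5067, -0.1986, 0.1694]
orientation: [3.14, 0.008, 0.006]
contact_force: [0.4, -0.1, 0.0]
gripper_width: 0.0269
grip_force: 20.0
[array([ -12.5, -511.4,    8.3]), 'toolyaw_y', np.float64(-1.566), 'tilt', np.float64(0.26), 'twist_z', np.float64(2.3)] 0.026886769519543767
```

```bash
python3 -m pendant '{"grip":[0.95,0.95,0.95,0.95,0.95,0.95,0.95,0.95],"dp":[[0,-20,0],[-1,-55,0],[-2,-95,0],[-4,-135,0],[-5,-175,0],[-6,-215,0],[-7,-255,0],[-8,-295,0]],"twist":[[0,0,0],[0,0,0],[0,0,0],[0,0,0],[0,0,1],[0,0,2],[0,0,2],[0,0,2]]}'; python3 -m pendant '{"grip":[0.95,0.95,0.95,0.95,0.95,0.95,0.95,0.95],"dp":[[-1,-40,0],[-2,-80,0],[-3,-120,0],[-4,-160,0],[-4,-190,0],[-4,-210,0],[-4,-216,0],[-4,-216,0]],"twist":[[0,0,0],[0,0,0],[0,0,0],[0,0,0],[0,0,0],[0,0,0],[0,0,0],[0,0,0]]}'; python3 -c "
from h import *
s=bot.state();print(tool(s,[.4925,.3130,.068],-1.606),s['gripper_width'])"
```

```text
time: 11.05
position: [0.4955, 0.0986, 0.1667]
orientation: [-3.141, 0.047, -0.001]
contact_force: [-0.1, -0.5, -0.5]
gripper_width: 0.0263
grip_force: 20.0
time: 11.85
position: [0.498, 0.3134, 0.1664]
orientation: [3.141, -0.044, 0.0]
contact_force: [-0.3, -0.2, 0.1]
gripper_width: 0.0265
grip_force: 20.0
[array([-5.5,  0.6, 98.4]), 'toolyaw_y', np.float64(-1.599), 'tilt', np.float64(0.01), 'twist_z', np.float64(0.4)] 0.026522020573511305
```

```bash
python3 -m pendant '{"grip":[0.95,0.95,0.95,0.95,0.95,0.95,0.95],"dp":[[-3,0,35],[-5.5,0,65],[-5.5,0.5,85],[-5.5,0.5,94],[-5.5,0.5,97],[-5.5,0.5,98.5],[-5.5,0.5,98.5]],"twist":[[0,0,0],[0,0,0],[0,0,0],[0,0,0],[0,0,0],[0,0,0],[0,0,0]]}'; python3 -m pendant '{"grip":[0.85,0.7,0.6,0.5,0.5],"dp":[[0,0,0],[0,0,0],[0,0,0],[0,0,0],[0,0,0]],"twist":[[0,0,0],[0,0,0],[0,0,0],[0,0,0],[0,0,0]]}'; python3 -m pendant '{"grip":[0.3,0.2,0,0],"dp":[[0,0,-25],[0,0,-65],[0,0,-105],[0,0,-105]],"twist":[[0,0,0],[0,0,0],[0,0,0],[0,0,0]]}'
python3 - <<'E'
from h import *
st,p,d=snap("wrist","w6.png"); np.savez("w6.npz",p=p,d=d,pos=st["position"],ori=st["orientation"])
i=p[130:330,200:360]; g=p.max(2); print(tool(st,[.596,-.2012,.16],-1.571))
sub=np.zeros_like(g,bool); sub[195:245,250:315]=1
for c in blobs((g<70)&sub,100): print("black",cv2.boundingRect(c),rect(cast("wrist",c[:,0],.063,st)))
cs,_=cv2.findContours(((cv2.cvtColor(p,cv2.COLOR_RGB2HSV)[...,1]<110)&(g>130)).astype(np.uint8),cv2.RETR_LIST,cv2.CHAIN_APPROX_NONE)
for c in cs:
    if len(c)<40: continue
    P=cast("wrist",c[:,0],.003,st)*1000; e=cv2.fitEllipse(P[:,:2].astype(np.float32))
    if 54<e[1][0]<68 and e[1][1]<68: print("ring",np.round(e[0],1),np.round(e[1],1))
E
```

```text
time: 12.55
position: [0.4935, 0.3128, 0.0688]
orientation: [-3.14, 0.047, -0.002]
contact_force: [0.5, -0.1, 0.3]
gripper_width: 0.0267
grip_force: 20.0
time: 13.05
position: [0.4926, 0.3128, 0.068]
orientation: [-3.141, 0.046, -0.0]
contact_force: [-0.3, -0.0, 0.7]
gripper_width: 0.0436
grip_force: 0.0
time: 13.45
position: [0.4961, 0.3145, 0.1784]
orientation: [-3.137, 0.046, -0.014]
contact_force: [0.8, 0.3, 0.5]
gripper_width: 0.0722
grip_force: 0.0
[array([115. , 512.6,  16.9]), 'toolyaw_y', np.float64(-1.6), 'tilt', np.float64(0.58), 'twist_z', np.float64(-1.7)]
black (268, 202, 28, 29) (array([0.49326529, 0.31317566]), [21.734277725219727, 23.234508514404297], np.float64(-0.02732176909728601))
ring [484.   93.1] [64.1 64.8]
ring [491.7 312.9] [57.5 57.8]
ring [487.9 202.9] [64.3 64.7]
ring [491.8 312.4] [64.1 64.7]
```

View pics/w6.png

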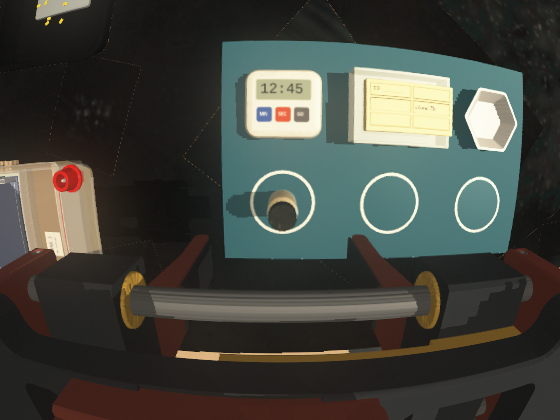

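The black vial stands in the timer's ring, cap at (282,216) and within 2 mm of the ring centre. Next is the white vial.

```bash
python3 -m pendant '{"grip":[0,0,0,0,0,0,0,0],"dp":[[5,45,0],[15,90,0],[25,135,0],[35,180,0],[45,225,0],[55,270,0],[65,315,0],[75,360,0]],"twist":[[0,0,0],[0,0,0],[0,0,0],[0,0,0],[0,0,0],[0,0,0],[0,0,0],[0,0,-1.7]]}'; python3 -m pendant '{"grip":[0,0,0,0,0,0],"dp":[[15,45,0],[30,90,0],[40,135,10],[40,152,16],[40,152,16],[40,152,16]],"twist":[[0,0,0],[0,0,0],[0,0,0],[0,0,0],[0,0,0],[0,0,0]]}'; python3 - <<'E'
from h import *
st,p,d=snap("wrist"); h=cv2.cvtColor(p,cv2.COLOR_RGB2HSV)
s=bot.state(); print(st["position"],tool(s,[.596,-.2012,.076],-1.571))
print(cast("wrist",cv2.boundingRect(blobs((h[...,1]<60)&(h[...,2]>120),500)[0])[:2],.044,st))
cv2.imwrite("pics/w7.png",p[:,:,::-1]); np.savez("w7.npz",p=p,pos=st["position"],ori=st["orientation"])
E
```

```text
time: 14.3
position: [0.556, -0.0511, 0.1714]
orientation: [-3.141, -0.0, 0.004]
contact_force: [1.3, -0.3, 0.4]
gripper_width: 0.0878
grip_force: 0.0
time: 14.9
position: [0.5955, -0.2001, 0.1555]
orientation: [-3.139, 0.001, 0.005]
contact_force: [0.1, -0.1, 0.2]
gripper_width: 0.0883
grip_force: 0.0
[ 0.59553394 -0.20008196  0.15546279] [array([ 0.3,  1.8, 80.1]), 'toolyaw_y', np.float64(-1.57), 'tilt', np.float64(0.16), 'twist_z', np.float64(0.0)]
[[ 0.64459163 -0.09521378  0.044     ]]
```

View pics/w7.png

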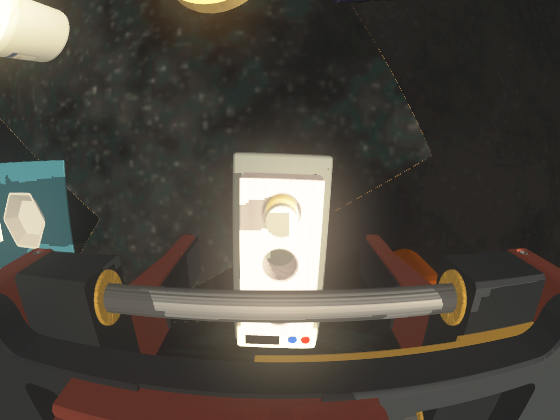

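The white cap is at (281,222), so the vial is directly below the TCP.

```bash
python3 -m pendant '{"grip":[0,0,0,0,0],"dp":[[0,1,40],[0.3,1.5,68],[0.3,1.5,78],[0.3,1.5,80],[0.3,1.5,80]],"twist":[[0,0,0],[0,0,0],[0,0,0],[0,0,0],[0,0,0]]}'; python3 -m pendant '{"grip":[0.95,0.95,0.95,0.95,0.95,0.95,0.95,0.95],"dp":[[0,0,0],[0,0,0],[0,0,0],[0,0,0],[0,0,0],[0,0,0],[0,0,0],[0,0,0]],"twist":[[0,0,0],[0,0,0],[0,0,0],[0,0,0],[0,0,0],[0,0,0],[0,0,0],[0,0,0]]}' 20;python3 -m pendant '{"grip":[0.95,0.95,0.95],"dp":[[0,0,0],[0,0,0],[0,0,0]],"twist":[[0,0,0],[0,0,0],[0,0,0]]}'
```

```text
time: 15.45
position: [0.5978, -0.2021, 0.0777]
orientation: [3.141, 0.002, 0.001]
contact_force: [-0.2, 0.3, -0.5]
gripper_width: 0.0879
grip_force: 0.0
time: 16.25
position: [0.5971, -0.2027, 0.0767]
orientation: [-3.141, 0.0, 0.0]
contact_force: [-0.5, 5.9, 3.6]
gripper_width: 0.0273
grip_force: 3.7
time: 16.55
position: [0.5971, -0.2024, 0.0767]
orientation: [-3.141, -0.0, 0.001]
contact_force: [-0.5, 2.0, 0.3]
gripper_width: 0.0264
grip_force: 19.9
```

```bash
python3 -m pendant '{"grip":[0.95,0.95,0.95,0.95,0.95,0.95],"dp":[[0,0,-8],[0,0,-20],[0,0,-35],[0,0,-55],[0,0,-80],[0,0,-90]],"twist":[[0,0,0],[0,0,0],[0,0,0],[0,0,0],[0,0,0],[0,0,0]]}'; python3 -c "
from h import *
s=bot.state();print(tool(s,[.484,.0929,.16],-1.606),s['gripper_width'])"
```

```text
time: 17.15
position: [0.5988, -0.204, 0.1707]
orientation: [3.139, -0.0, 0.008]
contact_force: [-0.0, -0.4, -1.3]
gripper_width: 0.0264
grip_force: 19.9
[array([-114.9, -296.9,    9.4]), 'toolyaw_y', np.float64(-1.571), 'tilt', np.float64(0.32), 'twist_z', np.float64(2.0)] 0.026442272209789872
```

```bash
python3 -m pendant '{"grip":[0.95,0.95,0.95,0.95,0.95,0.95,0.95,0.95],"dp":[[-8,-20,0],[-22,-57,0],[-38,-98,0],[-54,-140,0],[-70,-180,0],[-86,-222,0],[-100,-260,0],[-110,-285,0]],"twist":[[0,0,0],[0,0,0],[0,0,0],[0,0,0],[0,0,1],[0,0,2],[0,0,2],[0,0,2]]}'; python3 -m pendant '{"grip":[0.95,0.95,0.95],"dp":[[-5,-12,3],[-5,-12,7],[-5,-12,7]],"twist":[[0,0,0],[0,0,0],[0,0,0]]}';  python3 -c "
from h import *
s=bot.state();print(tool(s,[.485,.0930,.0685],-1.606),s['gripper_width'])"
```

```text
time: 17.95
position: [0.4859, 0.0841, 0.1673]
orientation: [-3.141, 0.053, -0.0]
contact_force: [-0.2, 0.3, 0.2]
gripper_width: 0.0266
grip_force: 19.9
time: 18.25
position: [0.483, 0.0936, 0.1595]
orientation: [3.141, -0.054, -0.0]
contact_force: [-0.6, 0.4, 0.2]
gripper_width: 0.0267
grip_force: 19.9
[array([ 2.1,  0.5, 91. ]), 'toolyaw_y', np.float64(-1.605), 'tilt', np.float64(0.03), 'twist_z', np.float64(0.0)] 0.02670242641542964
```

```bash
python3 -m pendant '{"grip":[0.95,0.95,0.95,0.95,0.95,0.95,0.95],"dp":[[1,0,35],[2,0,62],[2,0.5,79],[2,0.5,87],[2,0.5,90],[2,0.5,91.5],[2,0.5,91.5]],"twist":[[0,0,0],[0,0,0],[0,0,0],[0,0,0],[0,0,0],[0,0,0],[0,0,0]]}'; python3 -m pendant '{"grip":[0.85,0.7,0.6,0.5,0.5],"dp":[[0,0,0],[0,0,0],[0,0,0],[0,0,0],[0,0,0]],"twist":[[0,0,0],[0,0,0],[0,0,0],[0,0,0],[0,0,0]]}'; python3 -m pendant '{"grip":[0.3,0.2,0,0],"dp":[[0,0,-25],[0,0,-65],[0,0,-105],[0,0,-105]],"twist":[[0,0,0],[0,0,0],[0,0,0],[0,0,0]]}'
python3 - <<'E'
from h import *
st,p,d=snap("wrist","w8.png"); np.savez("w8.npz",p=p,pos=st["position"],ori=st["orientation"])
print(tool(st,[.522,-.3245,.20],-1.571))
E
```

```text
time: 18.95
position: [0.4854, 0.0935, 0.0689]
orientation: [-3.141, 0.055, -0.002]
contact_force: [0.8, -0.1, -0.1]
gripper_width: 0.0265
grip_force: 19.9
time: 19.45
position: [0.4847, 0.0938, 0.0685]
orientation: [-3.141, 0.055, -0.0]
contact_force: [0.8, 0.0, 0.3]
gripper_width: 0.0432
grip_force: 0.0
time: 19.85
position: [0.4882, 0.094, 0.1781]
orientation: [-3.14, 0.055, -0.015]
contact_force: [1.0, -0.1, -1.0]
gripper_width: 0.0726
grip_force: 0.0
[array([ 48.5, 417.1, -21.8]), 'toolyaw_y', np.float64(-1.606), 'tilt', np.float64(0.54), 'twist_z', np.float64(-2.0)]
```

View pics/w8.png

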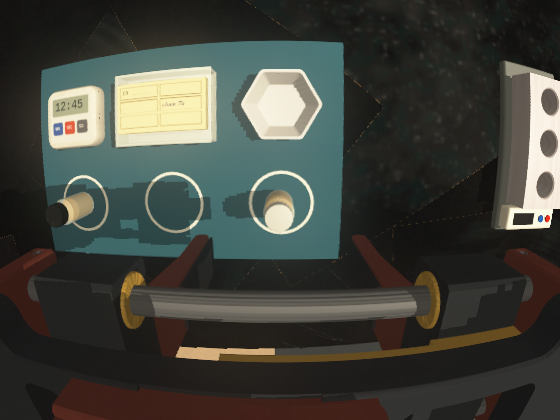

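The white vial stands in the weigh boat's ring, cap at (279,218). The last item is the bottle.

```bash
python3 -m pendant '{"grip":[0,0,0,0,0,0,0,0],"dp":[[5,45,-3],[10,90,-6],[16,135,-9],[21,180,-12],[27,225,-15],[32,270,-18],[38,315,-21],[43,360,-22]],"twist":[[0,0,0],[0,0,0],[0,0,0],[0,0,0],[0,0,0],[0,0,0],[0,0,0],[0,0,-2]]}'; python3 -m pendant '{"grip":[0,0,0,0],"dp":[[3,40,0],[5,57,0],[5,57,0],[5,57,0]],"twist":[[0,0,0],[0,0,0],[0,0,0],[0,0,0]]}'; python3 - <<'E'
from h import *
st,p,d=snap("wrist","w9.png"); h=cv2.cvtColor(p,cv2.COLOR_RGB2HSV); H,S,V=[h[...,i].astype(int) for i in range(3)]
for c in blobs(((H<5)|(H>175))&(S>180)&(V>170),100):
    P=cast("wrist",c[:,0],.092,st); r=rect(P); print(cv2.boundingRect(c),r)
c=[.522,-.3245]
print(st["position"],tool(st,[*c,.048],-1.571),st["joint_positions"].round(2))
E
```

```text
time: 20.7
position: [0.5142, -0.269, 0.1937]
orientation: [-3.14, -0.0, 0.003]
contact_force: [0.5, -0.2, -0.1]
gripper_width: 0.0882
grip_force: 0.0
time: 21.1
position: [0.5192, -0.3229, 0.194]
orientation: [-3.139, 0.0, 0.003]
contact_force: [-0.8, -0.1, 0.1]
gripper_width: 0.0879
grip_force: 0.0
(265, 192, 38, 39) (array([ 0.52266095, -0.32592337]), [28.139833450317383, 29.730167388916016], np.float64(0.001186688457131213))
[ 0.51923216 -0.32286173  0.19398877] [array([  3.1,   2. , 146. ]), 'toolyaw_y', np.float64(-1.571), 'tilt', np.float64(0.2), 'twist_z', np.float64(-0.0)] [-0.67  0.43  1.54  0.    1.17  0.9 ]
```

View pics/w9.png

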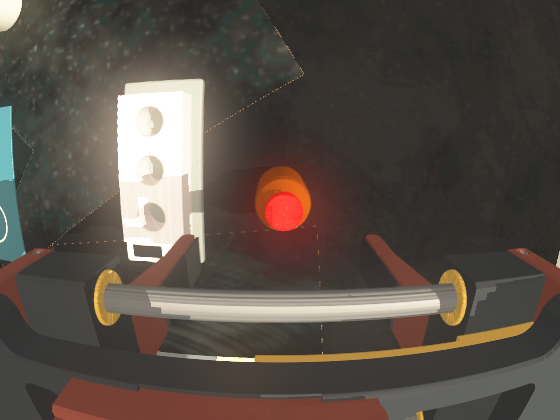

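The bottle's cap is at (284,212), centred between the fingers.

```bash
python3 -m pendant '{"grip":[0,0,0,0,0,0,0],"dp":[[2,1.5,40],[3,2.7,80],[3.3,2.7,110],[3.3,2.7,130],[3.3,2.7,139],[3.3,2.7,142],[3.3,2.7,142]],"twist":[[0,0,0],[0,0,0],[0,0,0],[0,0,0],[0,0,0],[0,0,0],[0,0,0]]}'; python3 -m pendant '{"grip":[0.7,0.7,0.7,0.7,0.7,0.7,0.7,0.7],"dp":[[0,0,0],[0,0,0],[0,0,0],[0,0,0],[0,0,0],[0,0,0],[0,0,0],[0,0,0]],"twist":[[0,0,0],[0,0,0],[0,0,0],[0,0,0],[0,0,0],[0,0,0],[0,0,0],[0,0,0]]}' 25;python3 -m pendant '{"grip":[0.7,0.7,0.7,0.7,0.7,0.7],"dp":[[0,0,0],[0,0,-8],[0,0,-25],[0,0,-55],[0,0,-95],[0,0,-130]],"twist":[[0,0,0],[0,0,0],[0,0,0],[0,0,0],[0,0,0],[0,0,0]]}';  python3 -c "
from h import *
s=bot.state();print(tool(s,[.488,.2028,.17],-1.606),s['gripper_width'])"
```

```text
time: 21.85
position: [0.5237, -0.3266, 0.0538]
orientation: [3.142, 0.001, 0.0]
contact_force: [-0.6, -0.1, 0.7]
gripper_width: 0.0882
grip_force: 0.0
time: 22.65
position: [0.5233, -0.3271, 0.0534]
orientation: [-3.141, 0.0, 0.0]
contact_force: [-0.1, 1.3, 3.7]
gripper_width: 0.0474
grip_force: 25.0
time: 23.25
position: [0.5232, -0.3274, 0.1849]
orientation: [3.141, 0.0, -0.0]
contact_force: [0.5, -0.6, -2.4]
gripper_width: 0.0471
grip_force: 24.9
[array([ -35.2, -530.2,   14.7]), 'toolyaw_y', np.float64(-1.571), 'tilt', np.float64(0.02), 'twist_z', np.float64(2.0)] 0.04708555038417687
```

```bash
python3 -m pendant '{"grip":[0.7,0.7,0.7,0.7,0.7,0.7,0.7,0.7],"dp":[[-1,-20,0],[-4,-55,0],[-7,-95,0],[-10,-135,0],[-12,-175,0],[-14,-215,0],[-17,-255,0],[-20,-295,0]],"twist":[[0,0,0],[0,0,0],[0,0,0],[0,0,0],[0,0,1],[0,0,2],[0,0,2],[0,0,2]]}'; python3 -m pendant '{"grip":[0.7,0.7,0.7,0.7,0.7,0.7,0.7,0.7],"dp":[[-1,-40,0],[-2,-80,0],[-3,-120,0],[-4,-160,0],[-5,-195,0],[-6,-220,0],[-6,-234,0],[-6,-234,0]],"twist":[[0,0,0],[0,0,0],[0,0,0],[0,0,0],[0,0,0],[0,0,0],[0,0,0],[0,0,0]]}'; python3 -c "
from h import *
s=bot.state();print(tool(s,[.4885,.2028,.0575],-1.606),s['gripper_width'])"
```

```text
time: 24.05
position: [0.5018, -0.0301, 0.1824]
orientation: [-3.141, 0.055, 0.003]
contact_force: [-0.3, -0.4, -1.5]
gripper_width: 0.047
grip_force: 24.9
time: 24.85
position: [0.5047, 0.2031, 0.1827]
orientation: [3.141, -0.051, -0.002]
contact_force: [-0.2, -1.0, -0.4]
gripper_width: 0.0472
grip_force: 24.9
[array([-16.1,   0.8, 125.2]), 'toolyaw_y', np.float64(-1.603), 'tilt', np.float64(0.06), 'twist_z', np.float64(0.2)] 0.04719074856230117
```

```bash
python3 -m pendant '{"grip":[0.7,0.7,0.7,0.7,0.7,0.7,0.7,0.7],"dp":[[-8,0,35],[-16,0.5,70],[-16,0.5,95],[-16,0.5,112],[-16,0.5,120],[-16,0.5,124],[-16,0.5,125],[-16,0.5,125]],"twist":[[0,0,0],[0,0,0],[0,0,0],[0,0,0],[0,0,0],[0,0,0],[0,0,0],[0,0,0]]}'; python3 -m pendant '{"grip":[0.55,0.45,0.35,0.25,0.2],"dp":[[0,0,0],[0,0,0],[0,0,0],[0,0,0],[0,0,0]],"twist":[[0,0,0],[0,0,0],[0,0,0],[0,0,0],[0,0,0]]}'; python3 -m pendant '{"grip":[0.2,0.2,0.2,0.2,0.2,0.2,0.2],"dp":[[0,0,-15],[0,0,-40],[0,0,-80],[0,0,-120],[0,0,-160],[0,0,-200],[0,0,-200]],"twist":[[0,0,0],[0,0,0],[0,0,0],[0,0,0],[0,0,0],[0,0,0],[0,0,0]]}'
python3 - <<'E'
from h import *
st,p,d=snap("wrist","w10.png"); h=cv2.cvtColor(p,cv2.COLOR_RGB2HSV); H,S,V=[h[...,i].astype(int) for i in range(3)]
for c in blobs(((H<5)|(H>175))&(S>180)&(V>170),100): print("red",cv2.boundingRect(c),rect(cast("wrist",c[:,0],.095,st)))
for c in blobs((H>18)&(H<36)&(S>40)&(V>150),800): print("pad?",cv2.boundingRect(c),*rect(cast("wrist",c[:,0],.041,st)))
E
```

```text
time: 25.65
position: [0.4901, 0.2018, 0.059]
orientation: [-3.141, 0.055, -0.002]
contact_force: [0.4, -0.8, -1.1]
gripper_width: 0.0472
grip_force: 24.9
time: 26.15
position: [0.4896, 0.202, 0.0585]
orientation: [-3.141, 0.055, -0.0]
contact_force: [0.8, 0.2, 0.1]
gripper_width: 0.0683
grip_force: 0.0
time: 26.85
position: [0.4928, 0.2029, 0.2641]
orientation: [-3.138, 0.054, -0.016]
contact_force: [0.7, 0.2, -0.1]
gripper_width: 0.07
grip_force: 0.0
red (269, 189, 30, 30) (array([0.48860822, 0.19949458]), [28.008180618286133, 28.665414810180664], np.float64(-0.021485851042541526))
red (31, 164, 21, 19) (array([0.53558618, 0.47994043]), [21.16858673095703, 34.661354064941406], np.float64(1.4764648972973635))
pad? (244, 89, 79, 42) [0.5824248  0.19661104] [45.906742095947266, 85.76922607421875] 1.5457736646666755
pad? (162, 87, 58, 53) [0.58462683 0.30120901] [59.1365852355957, 67.5438461303711] 1.5325663830307001
```

View pics/w10.png

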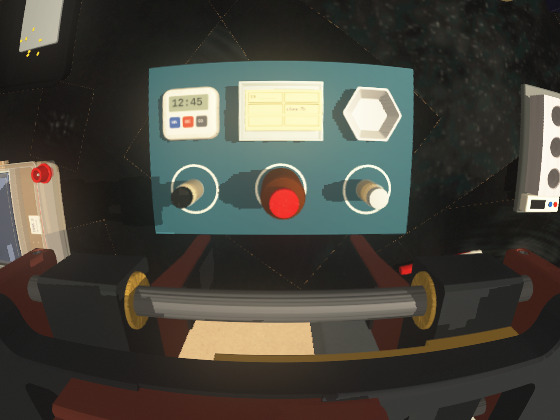

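All three stand upright in their rings, at (194,188), (281,188) and (367,188). The measured errors are at most 4 mm and the robot is clear, so I'm handing it in.

```bash
python3 -m pendant '{"grip":[0.2,0.2,0.2],"dp":[[0,0,0],[0,0,0],[0,0,0]],"twist":[[0,0,0],[0,0,0],[0,0,0]]}'; python3 -c "
from workcell import sign_off
print(sign_off())"
```

```text
time: 27.2
position: [0.4885, 0.2016, 0.2568]
orientation: [3.14, -0.055, -0.005]
contact_force: [-0.5, 0.9, -1.1]
gripper_width: 0.07
grip_force: 0.0
the job is handed in; nothing more can be done
None
```

I handed the job in at 27 s: the pad lies on the slide box and both vials and the bottle stand upright in their rings; pad, black vial and bottle measured within 4 mm of target, the white vial I checked only by eye, and no verdict was returned.

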